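# Release one can from the gravity-feed can rack

## Task

Pull one can for the cook from the gravity-feed rack: press the red release lever fully down, so that its rear nose tips up behind the front can and that can alone rolls down to the front lip, then let the lever come back up so that the next can moves to the stop. Pick the released can off the lip and lay it on its side on the floor of the green tray; set it down, do not drop it in. No other can may leave the rack, and leave the tub, the lidded box and the funnel where they are.

Things in the scene. Friction and masses are not known exactly. Their poses are not given: they have to be found in the camera images.
- rack: Steel can lane, screwed down, 116 mm wide over the side guides, 382 mm long. Origin on the table under the can at the stop; x across (lever side +x), y uphill, z up. Cans roll to -y down 8 degrees on two 20 mm rails 38 mm either side of the middle (56 mm open between), tops 90 mm up at the origin. Guides stand 30 mm above the rails.
- release (a joint): Turn of the red rocker on its axle under the lane. 0 = rest: front nose 19 mm above the rails before the first can, rear nose below. 0.56 rad = fully pressed, rigid stop: front nose down, rear nose up between cans one and two. It lets the can go only above about 0.47 rad. Spring return: about 5 N at the pad at rest, 8 N pressed. On its return the queue rolls one place down in about 0.7 s.
- release_pad (a point): Middle of the top face of the lever's red thumb pad (52 mm across the lane x 44 mm along it, 6 mm thick), beside the lane, 108 mm from its middle. It turns with the lever: about 97 mm above the table at rest and about 55 mm fully pressed; level halfway down, sloping 16 degrees at either end.
- release_axle (a point): Point on the lever's axle in line with the middle of the pad; the pad middle is 76 mm from it and swings about the rack's x axis (towards the low end and down when pressed).
- stop_place (a point): Where the middle of the front can lies while it waits at the stop (fixed on the rack).
- lip_place (a point): Where the released can's middle comes to lie, 110 mm downhill from stop_place (fixed on the rack); the can needs about 1 s to roll here, lever held down meanwhile. It rests against the lip: two tabs 26 mm high, 20 mm wide, in line with the rails, with a 56 mm gap between for the hand. About 40 mm is free between this can and the next one at the stop.
- can_1: Food tin with a red and white label, 66 mm diameter, 102 mm long, about 0.3 kg; at the start it waits at the stop, the first to be released. Origin in its middle; own x = its long axis (across the lane while in the rack); it turns about x as it rolls.
- can_2: The second can, same make, behind can_1.
- can_3: The third can, same make.
- can_4: The last, uppermost can, same make.
- tray: Loose green plastic picking tray, 200 mm (x) x 300 mm (y) x 55 mm high, open on top, walls and floor 5 mm thick, 0.6 kg. Origin on the table under its middle, z up.
- mustard_tub: Bystander: yellow tub with black lid, 100 mm diameter, 122 mm high. Origin in the middle of its foot.
- lidded_box: Bystander: clear square container with white lid, 112 mm square, 97 mm high. Origin in the middle of its foot.
- funnel: Bystander: steel funnel standing on its mouth, 120 mm diameter, 125 mm high. Origin in the middle of its foot.
Things that resemble listed ones, but are neither listed nor needed, are in the scene too. What is shaped like the can_2 but turquoise is not meant.

How it is judged:
By the outcome, as a careful person would: the job done as asked, in the order asked, and still so for the second after the job is handed in, with the robot touching nothing.
It also fails if it takes over 50 s, if anything falls off the work surface, if the arm or the gripper's body presses on something with over 40 N, if the wrist force passes 120 N, or if a joint passes its speed limit or range.

## Robot

A 6-joint arm with a two-finger parallel gripper is mounted at the origin on the work surface. World frame = base frame: x ahead of the robot, y to its left, z up, the work surface at z = 0. Lengths are in mm, angles in degrees, forces in N, time in s.
With the tool pointing down it reaches from about 375 to 925 mm from the base axis. Payload 5.7 kg.
Tool frame: the origin (TCP) lies where the fingers leave the gripper's body, on its centre line; the fingertips stand ctrl.nose_length ahead of it and the grasp point (between the pads) lies 54 mm ahead of it (ctrl.nose_length is the distance from the TCP to the fingertips, in mm); z points along the fingers, y is the line along which they close (so a half turn about z gives the same grasp; the last joint's range is limited). The gripper opens to 85 mm and grips with 20 to 120 N. Pads are 22 mm wide; open, the fingers measure 114 mm over their backs; the gripper's body (76 mm by 85 mm) begins 54 mm behind the grasp point. The pads swing forward as they close: fully open they stand 13 mm farther back than shut.
Start: joints at [-83.543, 20.558, 86.54, -0, 72.909, -6.595], TCP at [135.489, -584.479, 303.867] pointing down, gripper open.
Joint ranges: [-170.27, 170.27], [-57.76, 135], [12.27, 136.19], [-55.21, 235.2], [11.17, 155.16], [-170.74, 170.74]. Speed limits (degrees/s): [136.94, 136.94, 180, 180, 180, 180].

## Interface

Orientations are given as a 3x3 rotation matrix whose columns are the frame's x, y, z axes.
In Python, from rig import ctrl, read_camera, get_calibration, job_done gives the robot as it stands.
- The arm moves only by the tool play_rows, never from a script. Its argument "commands" is a list of rows, each an object of numbers: "hand": the finger opening in mm, from 0 to 85.4; "tx", "ty", "tz": the shift along the tool's x, y, z in mm; "ax", "ay", "az": the turn, a rotation vector about the tool's x, y, z in degrees. A call has 1 to 20 rows; each row shifts and turns the commanded pose from where the row before left it, along the tool's axes as they then stand; what a row does not reach is not made up. A row lasts 1/10 s, in which the tool goes at most 50 mm and 8.59 degrees, less where a joint would pass 70% of its speed; a pose out of reach is approached as far as the arm can. A call with a gripper value outside its range is refused whole. The fingers move at their own pace and stop on an object; "grip_force" is the grip in N (left out, the last holds). Time passes only in rows, so rows that do not move let the fingers close. It gives the time, the measured TCP pose, the force, the opening and the grip force at its end, in the units of the state.
- ctrl.get_obs(): the state, without advancing time (a new reading comes with each control period).
- read_camera(name): name is "side" or "top" or "wrist"; returns the picture (420x560x3 uint8, red, green, blue); there is no depth.
- get_calibration(name): a dict with "intrinsics" (3x3 intrinsics, pixels), "world_from_camera" (4x4, takes a point from camera to world coordinates). Camera axes: x right, y down, z forward; pixel columns grow to the right and rows downward; lengths in mm; the calibration is good to about 2 mm. A picture is of the moment at which its call begins: read the wrist's pose just before it. get_calibration takes no time and is no camera call; for the wrist camera it gives the pose at the moment of the call.
- job_done(): hands the job in; it is judged then, once.
The state is a dict: "t": time; "q": joint angles; "dq": joint speeds; "effort": joint torques, N m; "ee_pos": TCP position; "orientation": TCP orientation; "ft_force": force on the tool from outside, world axes, zero at the start; "ft_torque": the same for the moment, N m; "gripper_width": finger opening in mm; "gripper_force": force on a finger pad.
Only numpy, scipy, OpenCV 4.12 (cv2) and the standard library are available. Lean on these libraries where they do the work, as an engineer would, in place of code of your own. Each camera call takes 0.05 s, during which the arm holds its last target. There are 200 camera calls.

## Working session

There is one attempt and no reset: what is moved stays moved. The work goes in short steps, Python scripts to look and compute and a tool call to move; the robot and the scene stay as the last step left them, time stands still between calls to the robot, and variables do not carry over. Pictures are saved under pics/ and viewed, at most 10 in all, crops included, and the job is handed in when it is done.

Besides the shell and the picture viewer there is one more tool, called in YAML: its name, and indented under it one key for each argument. play_rows: Moves the arm, as the interface text tells. Its arguments: {"type":"object","properties":{"commands":{"type":"array"},"grip_force":{"type":"number"}},"required":["commands"]}

```bash
mkdir -p pics; python3 - <<'E'
from rig import ctrl, read_camera, get_calibration
import cv2,numpy as np
print(ctrl.get_obs(), ctrl.nose_length)
np.set_printoptions(suppress=True,precision=3)
for n in ("top","side"):
    im=read_camera(n); cv2.imwrite(f"pics/{n}0.png",im[:,:,::-1]); c=get_calibration(n); print(n,c["intrinsics"],c["world_from_camera"])
E
```

```text
{'t': 0.0, 'q': array([-8.35430843e+01,  2.05976162e+01,  8.66024119e+01,  4.50420889e-04,
        7.29073814e+01, -6.59395112e+00]), 'dq': array([ 0.06294621, -0.05311383,  0.03775411, -0.01069042,  0.01456503,
       -0.01920842]), 'effort': array([-1.34557027e-03, -5.27625060e+01, -2.78618413e+01, -3.76998714e-04,
        1.30299374e-02, -1.71243175e-05]), 'ee_pos': array([ 135.42761443, -583.92856856,  303.03402496]), 'orientation': array([[ 9.74170517e-01,  2.25813557e-01, -2.03349114e-04],
       [ 2.25813539e-01, -9.74168760e-01,  1.86360188e-03],
       [ 2.22730215e-04, -1.86138499e-03, -9.99998243e-01]]), 'ft_force': array([-0.3021396 , -0.06746663, -0.63274919]), 'ft_torque': array([-0.03256614, -0.04301165,  0.04502983]), 'gripper_force': 0.0, 'gripper_width': 85.07881752597763} 72.6
top [[455.456   0.    278.97 ]
 [  0.    455.456 212.405]
 [  0.      0.      1.   ]] [[   0.007   -0.993    0.117  419.496]
 [  -1.      -0.007    0.002    1.195]
 [  -0.001   -0.117   -0.993 1203.075]
 [   0.       0.       0.       1.   ]]
side [[439.659   0.    283.391]
 [  0.    439.659 207.639]
 [  0.      0.      1.   ]] [[ -0.79   -0.419   0.448  43.501]
 [ -0.613   0.545  -0.572 598.215]
 [ -0.005  -0.726  -0.687 871.035]
 [  0.      0.      0.      1.   ]]
```

View pics/top0.png

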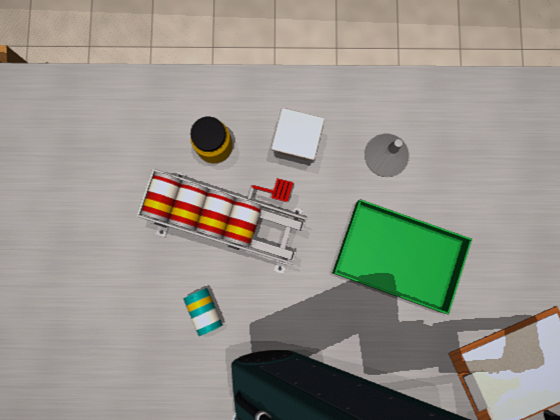

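View pics/side0.png

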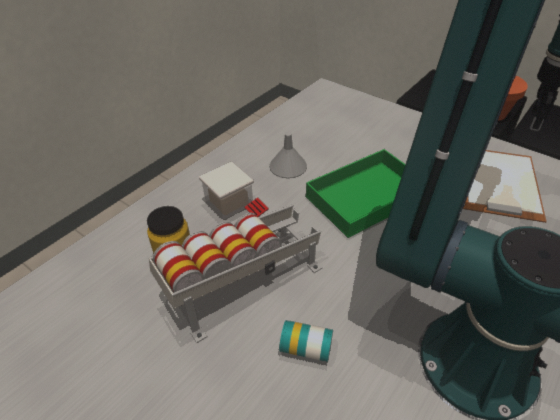

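The top view shows the rack with cans around (200,210), the red pad at (283,190) and the tray at (402,256). The low end of the rack is to the right at (297,235), i.e. world -y. The side view agrees. I'll segment the can reds, the pad and the tray next.

```bash
cat > h.py <<'E'
import cv2,numpy as np
from rig import ctrl, read_camera, get_calibration
np.set_printoptions(suppress=True,precision=1)
def ray(n,u,v,c=None):
    c=c or get_calibration(n);T=c["world_from_camera"];d=T[:3,:3]@np.linalg.solve(c["intrinsics"],[u,v,1]);return T[:3,3],d/np.linalg.norm(d)
def onz(n,u,v,z,c=None):
    o,d=ray(n,u,v,c);return o+d*(z-o[2])/d[2]
def tri(p,q,a="top",b="side"):
    o,d=ray(a,*p);r,e=ray(b,*q);s=np.linalg.lstsq(np.c_[d,-e],r-o,rcond=None)[0]
    A,B=o+d*s[0],r+e*s[1];return (A+B)/2,np.linalg.norm(A-B)
def blobs(m,amin=20):
    n,l,s,c=cv2.connectedComponentsWithStats(m.astype(np.uint8));return [(c[i],s[i],l==i) for i in range(1,n) if s[i][4]>=amin]
def proj(n,P):
    c=get_calibration(n);T=np.linalg.inv(c["world_from_camera"]);p=c["intrinsics"]@(T[:3,:3]@P+T[:3,3]);return p[:2]/p[2]
E
python3 - <<'E'
from h import *
for n in("top","side"):
    im=cv2.imread(f"pics/{n}0.png");h=cv2.cvtColor(im,cv2.COLOR_BGR2HSV).astype(int);H,S,V=h[...,0],h[...,1],h[...,2]
    red=((H<6)|(H>172))&(S>150)&(V>80)
    print(n,"red")
    for c,s,m in blobs(red):
        print(c,s,cv2.minAreaRect(np.argwhere(m)[:,::-1].astype(np.float32)))
    g=(H>50)&(H<70)&(S>130)&(V>40)
    for c,s,m in blobs(g,300):
        r=cv2.minAreaRect(np.argwhere(m)[:,::-1].astype(np.float32));print("green",r)
        if n=="top":
            for b in cv2.boxPoints(r): print(onz(n,*b,55))
im=cv2.imread("pics/top0.png")[150:285,125:325];cv2.imwrite("pics/crop.png",cv2.resize(im,None,fx=4,fy=4,interpolation=cv2.INTER_CUBIC))
E
```

```text
top red
[165.4 179.7] [153 175  26  11  86] ((165.57223510742188, 179.7729949951172), (26.248769760131836, 3.6384434700012207), 17.650123596191406)
[278.6 189.6] [252 179  41  23 377] ((271.5882568359375, 187.14706420898438), (38.56315994262695, 20.372989654541016), 14.03624439239502)
[192.8 188.5] [180 184  26  11  87] ((192.95965576171875, 188.5553436279297), (26.248769760131836, 3.681758165359497), 17.650123596191406)
[159.4 197.7] [146 191  28  15 186] ((159.434326171875, 197.7063751220703), (26.63860511779785, 6.887053966522217), 17.650123596191406)
[220.  197.2] [207 193  26  10  83] ((219.9239044189453, 197.10728454589844), (25.954978942871094, 3.4939393997192383), 16.927513122558594)
[187.  206.4] [174 200  27  14 182] ((187.04844665527344, 206.3408660888672), (26.329326629638672, 6.946284294128418), 16.927513122558594)
[246.7 205.8] [234 202  26  10  84] ((246.69985961914062, 205.84344482421875), (25.954978942871094, 3.8682901859283447), 16.927513122558594)
[154.9 211.2] [142 205  27  13 137] ((154.92129516601562, 211.2586669921875), (26.6204891204834, 5.116125583648682), 16
[... 2103 characters left out ...]
, 27.180309295654297), 56.3099365234375)
[236.6 250. ] [227 244  23  16  87] ((236.89596557617188, 249.92282104492188), (5.816546440124512, 25.478113174438477), 55.00797653198242)
[209.4 260.9] [200 254  25  18 101] ((210.28912353515625, 260.8766784667969), (6.810137748718262, 28.29667091369629), 56.88865280151367)
[173.4 262.5] [163 256  27  20 144] ((173.96116638183594, 262.76641845703125), (9.030037879943848, 30.23243522644043), 55.784297943115234)
[180.5 272.7] [170 266  27  20 118] ((181.08425903320312, 273.1827392578125), (8.203110694885254, 30.497051239013672), 55.784297943115234)
green ((364.0999755859375, 191.2000274658203), (65.74040985107422, 94.80929565429688), 63.43495178222656)
```

View pics/crop.png

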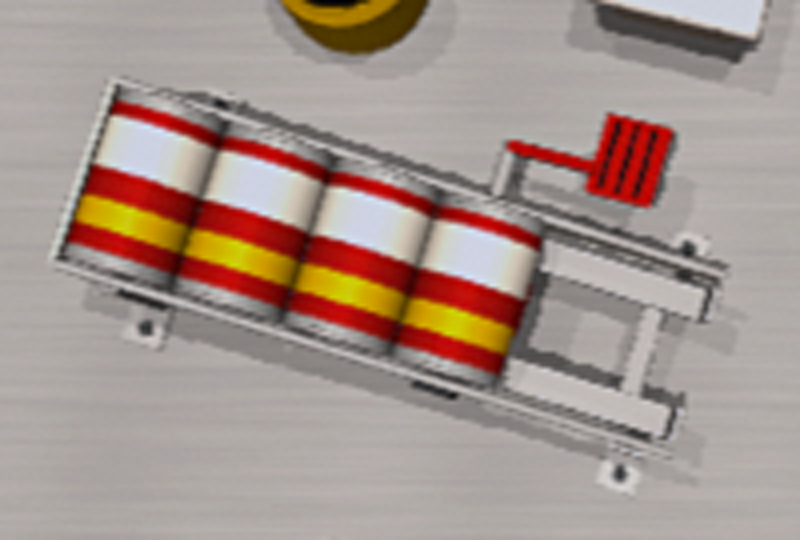

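The crop shows pad corners at about (608,113), (674,127), (655,207) and (588,190) in crop pixels. The guide tops run (115,82)→(725,270) and (55,262)→(668,455), with can 1's bands next to the open rails.

```bash
python3 - <<'E'
from h import *
C=lambda x,y:(125+x/4,150+y/4)
t=np.tan(np.radians(8))
# bands of cans 1..4 : rows yield axis points
B={1:[(246.7,205.8),(241.2,223.4),(236.9,236.8)],2:[(219.9,197.1),(214.3,215),(209.8,228.3)],3:[(193,188.5),(187,206.3),(182.6,219.8)],4:[(165.5,179.8),(159.4,197.7),(154.9,211.2)]}
P={}
for k,b in B.items():
    z=123.3+(k-1)*9.2
    P[k]=np.array([onz("top",*p,z+32) for p in b]); print(k,P[k].ravel(), np.linalg.norm(P[k][0]-P[k][2]))
d=P[4].mean(0)-P[1].mean(0);print("pitch",np.linalg.norm(d)/3);yh=d[:2]/np.linalg.norm(d[:2]);xh=np.array([yh[1],-yh[0]])
print("yh",yh,"yaw",np.degrees(np.arctan2(-yh[0],yh[1])))
# guide ends, low then high
for a,b,z in((C(725,270),C(668,455),120-17.),(C(115,82),C(55,262),120+32)):
    A,Bb=onz("top",*a,z),onz("top",*b,z);print("guides",A,Bb,np.linalg.norm(A-Bb),"mid",(A+Bb)/2, "lat",xh@((A+Bb)/2)[:2])
print("band lat", [xh@p[:2] for p in P[1]])
pad=[onz("top",*C(*p),97) for p in((608,113),(674,127),(655,207),(588,190))]
print("pad sides",[np.linalg.norm(pad[i]-pad[(i+1)%4]) for i in range(4)]);pc=np.mean(pad,0);print("pad",pc,"lat",xh@pc[:2],"long",yh@pc[:2])
print("pad tri",tri((282.8,190),(258,206)))
for k in P:print(k,"long",[yh@p[:2] for p in P[k]])
# can1 band tri with side
for p,q in(((246.7,205.8),(None)),):pass
print("tri band mid",tri((241.2,223.4),(254,231.1)))
tr=np.mean([onz("top",402.9,256.2,55)],0);print("tray",tr)
E
```

```text
1 [558.2  78.4 155.3 517.1  90.5 155.3 486.1  99.9 155.3] 75.26122351208858
2 [576.8 139.9 164.5 535.2 151.8 164.5 504.5 161.4 164.5] 75.42081919454546
3 [594.9 200.7 173.7 553.7 213.2 173.7 522.7 222.2 173.7] 75.34877018542043
4 [613.  262.1 182.9 571.7 274.4 182.9 540.9 283.4 182.9] 75.2036972667763
pitch 64.54998087293178
yh [0.3 1. ] yaw -16.593655938407938
guides [537.4 -62.8 103. ] [425.6 -28.6 103. ] 116.97612325987963 mid [481.5 -45.7 103. ] lat 474.5036567296124
guides [640.9 298.4 152. ] [534.3 329.1 152. ] 110.94772274894625 mid [587.6 313.8 152. ] lat 473.48753158475415
band lat [np.float64(512.5671528991352), np.float64(469.73370105854553), np.float64(437.3059326241958)]
pad sides [np.float64(41.61122561537388), np.float64(51.16326537878541), np.float64(42.423404677922285), np.float64(49.5467582748687)]
pad [606.3  -5.5  97. ] lat 582.5783636288015 long 167.85881760605128
pad tri (array([603.2,  -6.8, 100.3]), np.float64(4.787197024551543))
1 long [np.float64(234.5841550953495), np.float64(234.43044228093677), np.float64(234.56208104706863)]
2 long [np.float64(298.76475893580607), np.float64(298.3217352309514), np.float64(298.7371491498182)]
3 long [np.float64(362.2408319493302), np.float64(362.444058085035), np.float64(362.2696693753758)]
4 long [np.float64(426.2348608870517), np.float64(426.27425513645517), np.float64(426.08657294329487)]
tri band mid (array([520.8,  93.4, 142.8]), np.float64(6.128040108324502))
tray [ 446.6 -308.    55. ]
```

The measured layout agrees with the given sizes:
- **Rack:** yaw -16.6°, with the stop near (522,92).
- **Lever pad:** near (606,-6,97). It lies 108 mm from the lane middle, as it should.
- **Tray:** near (447,-308), yaw about -19.5°.

I'll move above the pad with the fingers closed.

play_rows:
  commands:
    - {"az":7.4,"hand":0}
    - {"az":7.4,"hand":0}
    - {"az":7.4,"hand":0}
    - {"az":7.4,"hand":0}
    - {"tx":18.2,"ty":-43}
    - {"tx":18.2,"ty":-43}
    - {"tx":18.2,"ty":-43}
    - {"tx":18.2,"ty":-43}
    - {"tx":18.2,"ty":-43}
    - {"tx":18.2,"ty":-43}
    - {"tx":18.2,"ty":-43}
    - {"tx":18.2,"ty":-43}
    - {"tx":18.2,"ty":-43}
    - {"tx":18.2,"ty":-43}
    - {"tx":18.2,"ty":-43}
    - {"tx":18.2,"ty":-43}
    - {"tx":18.2,"ty":-43}
    - {"tx":18.2,"ty":-43}
    - {"tx":18.2,"ty":-43}
    - {"tx":18.2,"ty":-43}

```text
invalid input at $.commands[0]: expected keys hand, tx, ty, tz, ax, ay, az
```

play_rows:
  commands:
    - {"tz":40}
    - {"tz":40}
    - {"tz":30}
    - {}
    - {}

```text
invalid input at $.commands[0]: expected keys hand, tx, ty, tz, ax, ay, az
```

```bash
python3 - <<'E'
from h import *
o=ctrl.get_obs();print(o["t"],o["ee_pos"],o["orientation"],o["q"],o["gripper_width"])
im=read_camera("side");cv2.imwrite("pics/side1.png",cv2.resize(im[120:320,140:400,::-1],None,fx=3,fy=3))
E
```

```text
0.1 [ 135.4 -584.   303.2] [[ 1.   0.2 -0. ]
 [ 0.2 -1.   0. ]
 [ 0.  -0.  -1. ]] [-83.5  20.6  86.6   0.   72.9  -6.6] 85.36445246138118
```

View pics/side1.png

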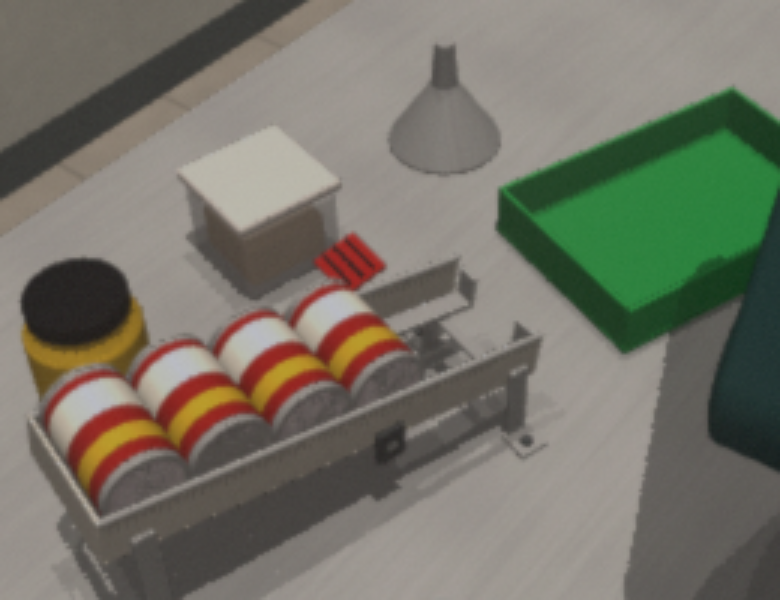

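All seven keys are needed in every row, so nothing moved. This view shows the untouched scene, with the pad at crop pixel (350,262).

play_rows:
  commands:
    - {"hand":0,"tx":0,"ty":0,"tz":0,"ax":0,"ay":0,"az":7.4}
    - {"hand":0,"tx":0,"ty":0,"tz":0,"ax":0,"ay":0,"az":7.4}
    - {"hand":0,"tx":0,"ty":0,"tz":0,"ax":0,"ay":0,"az":7.4}
    - {"hand":0,"tx":0,"ty":0,"tz":0,"ax":0,"ay":0,"az":7.4}
    - {"hand":0,"tx":18.2,"ty":-43,"tz":0,"ax":0,"ay":0,"az":0}
    - {"hand":0,"tx":18.2,"ty":-43,"tz":0,"ax":0,"ay":0,"az":0}
    - {"hand":0,"tx":18.2,"ty":-43,"tz":0,"ax":0,"ay":0,"az":0}
    - {"hand":0,"tx":18.2,"ty":-43,"tz":0,"ax":0,"ay":0,"az":0}
    - {"hand":0,"tx":18.2,"ty":-43,"tz":0,"ax":0,"ay":0,"az":0}
    - {"hand":0,"tx":18.2,"ty":-43,"tz":0,"ax":0,"ay":0,"az":0}
    - {"hand":0,"tx":18.2,"ty":-43,"tz":0,"ax":0,"ay":0,"az":0}
    - {"hand":0,"tx":18.2,"ty":-43,"tz":0,"ax":0,"ay":0,"az":0}
    - {"hand":0,"tx":18.2,"ty":-43,"tz":0,"ax":0,"ay":0,"az":0}
    - {"hand":0,"tx":18.2,"ty":-43,"tz":0,"ax":0,"ay":0,"az":0}
    - {"hand":0,"tx":18.2,"ty":-43,"tz":0,"ax":0,"ay":0,"az":0}
    - {"hand":0,"tx":18.2,"ty":-43,"tz":0,"ax":0,"ay":0,"az":0}
    - {"hand":0,"tx":18.2,"ty":-43,"tz":0,"ax":0,"ay":0,"az":0}
    - {"hand":0,"tx":18.2,"ty":-43,"tz":0,"ax":0,"ay":0,"az":0}
    - {"hand":0,"tx":18.2,"ty":-43,"tz":0,"ax":0,"ay":0,"az":0}
    - {"hand":0,"tx":18.2,"ty":-43,"tz":0,"ax":0,"ay":0,"az":0}

```text
t: 2.15
ee_pos: [611.4, -6.1, 303.7]
orientation: [[0.959, -0.285, -0.0], [-0.285, -0.959, -0.0], [-0.0, 0.0, -1.0]]
ft_force: [0.7, -1.5, 0.2]
gripper_width: -0.1
gripper_force: 0.0
```

```bash
python3 - <<'E'
from h import *
o=ctrl.get_obs();print(o["t"],o["ee_pos"],o["orientation"].round(3).tolist(),o["q"],o["gripper_width"],o["dq"])
R=o["orientation"];print("to pad",R.T@(np.array([606.3,-5.5,97])-o["ee_pos"]))
E
```

```text
2.15 [611.4  -6.1 303.7] [[0.959, -0.285, -0.0], [-0.285, -0.959, -0.0], [-0.0, 0.0, -1.0]] [-7.  21.5 85.1 -0.  73.4 99.5] -0.07911183846718615 [ 38.4  23.3 -36.5  -0.3  12.8  38.4]
to pad [ -5.    0.8 206.7]
```

play_rows:
  commands:
    - {"hand":0,"tx":0,"ty":0,"tz":40,"ax":0,"ay":0,"az":0}
    - {"hand":0,"tx":0,"ty":0,"tz":40,"ax":0,"ay":0,"az":0}
    - {"hand":0,"tx":0,"ty":0,"tz":30,"ax":0,"ay":0,"az":0}
    - {"hand":0,"tx":0,"ty":0,"tz":10,"ax":0,"ay":0,"az":0}
    - {"hand":0,"tx":0,"ty":0,"tz":10,"ax":0,"ay":0,"az":0}
    - {"hand":0,"tx":0,"ty":0,"tz":5,"ax":0,"ay":0,"az":0}
    - {"hand":0,"tx":0,"ty":0,"tz":5,"ax":0,"ay":0,"az":0}
    - {"hand":0,"tx":0,"ty":0,"tz":0,"ax":0,"ay":0,"az":0}
    - {"hand":0,"tx":0,"ty":0,"tz":0,"ax":0,"ay":0,"az":0}

```text
t: 3.05
ee_pos: [611.3, -8.0, 164.9]
orientation: [[0.959, -0.285, 0.002], [-0.285, -0.959, -0.0], [0.002, -0.001, -1.0]]
ft_force: [0.9, -0.0, 1.1]
gripper_width: -0.1
gripper_force: 0.4
```

```bash
python3 - <<'E'
from h import *
im=read_camera("side");cv2.imwrite("pics/side2.png",cv2.resize(im[120:320,140:400,::-1],None,fx=3,fy=3))
E
```

```text
(no output)
```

View pics/side2.png

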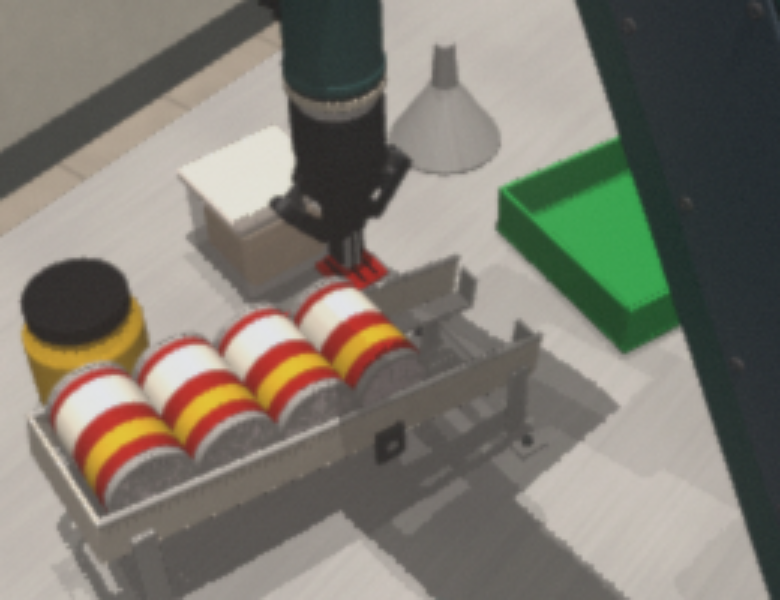

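The view shows the closed fingertips on the red pad at crop (352,262), with all four cans still queued. Now I'll press the lever down.

play_rows:
  commands:
    - {"hand":0,"tx":0,"ty":0,"tz":10,"ax":0,"ay":0,"az":0}
    - {"hand":0,"tx":0,"ty":0,"tz":10,"ax":0,"ay":0,"az":0}
    - {"hand":0,"tx":0,"ty":0,"tz":8,"ax":0,"ay":0,"az":0}
    - {"hand":0,"tx":0,"ty":0,"tz":5,"ax":0,"ay":0,"az":0}
    - {"hand":0,"tx":0,"ty":0,"tz":3,"ax":0,"ay":0,"az":0}
    - {"hand":0,"tx":0,"ty":0,"tz":0,"ax":0,"ay":0,"az":0}

```text
t: 3.7
ee_pos: [612.2, -7.3, 129.3]
orientation: [[0.958, -0.285, 0.004], [-0.285, -0.958, 0.001], [0.003, -0.002, -1.0]]
ft_force: [0.3, 2.5, 7.9]
gripper_width: 0.2
gripper_force: 3.5
```

play_rows:
  commands:
    - {"hand":0,"tx":0,"ty":0,"tz":1,"ax":0,"ay":0,"az":0}
    - {"hand":0,"tx":0,"ty":0,"tz":1,"ax":0,"ay":0,"az":0}
    - {"hand":0,"tx":0,"ty":0,"tz":0,"ax":0,"ay":0,"az":0}

```text
t: 4.0
ee_pos: [612.3, -7.2, 128.8]
orientation: [[0.958, -0.285, 0.005], [-0.285, -0.958, 0.001], [0.004, -0.002, -1.0]]
ft_force: [-2.6, 3.6, 18.6]
gripper_width: 0.1
gripper_force: 8.4
```

On the rigid stop at 18.6 N. I'll hold the lever down while the can rolls.

play_rows:
  commands:
    - {"hand":0,"tx":0,"ty":0,"tz":0,"ax":0,"ay":0,"az":0}
    - {"hand":0,"tx":0,"ty":0,"tz":0,"ax":0,"ay":0,"az":0}
    - {"hand":0,"tx":0,"ty":0,"tz":0,"ax":0,"ay":0,"az":0}
    - {"hand":0,"tx":0,"ty":0,"tz":0,"ax":0,"ay":0,"az":0}
    - {"hand":0,"tx":0,"ty":0,"tz":0,"ax":0,"ay":0,"az":0}
    - {"hand":0,"tx":0,"ty":0,"tz":0,"ax":0,"ay":0,"az":0}
    - {"hand":0,"tx":0,"ty":0,"tz":0,"ax":0,"ay":0,"az":0}
    - {"hand":0,"tx":0,"ty":0,"tz":0,"ax":0,"ay":0,"az":0}
    - {"hand":0,"tx":0,"ty":0,"tz":0,"ax":0,"ay":0,"az":0}
    - {"hand":0,"tx":0,"ty":0,"tz":0,"ax":0,"ay":0,"az":0}

```text
t: 5.0
ee_pos: [612.3, -7.2, 128.8]
orientation: [[0.958, -0.285, 0.005], [-0.285, -0.959, 0.001], [0.004, -0.002, -1.0]]
ft_force: [-3.1, 3.5, 17.9]
gripper_width: 0.2
gripper_force: 8.4
```

```bash
python3 - <<'E'
from h import *
print(ctrl.get_obs()["ft_force"])
im=read_camera("side");cv2.imwrite("pics/side3.png",cv2.resize(im[120:320,140:400,::-1],None,fx=3,fy=3))
E
```

```text
[-3.1  3.5 17.9]
```

View pics/side3.png

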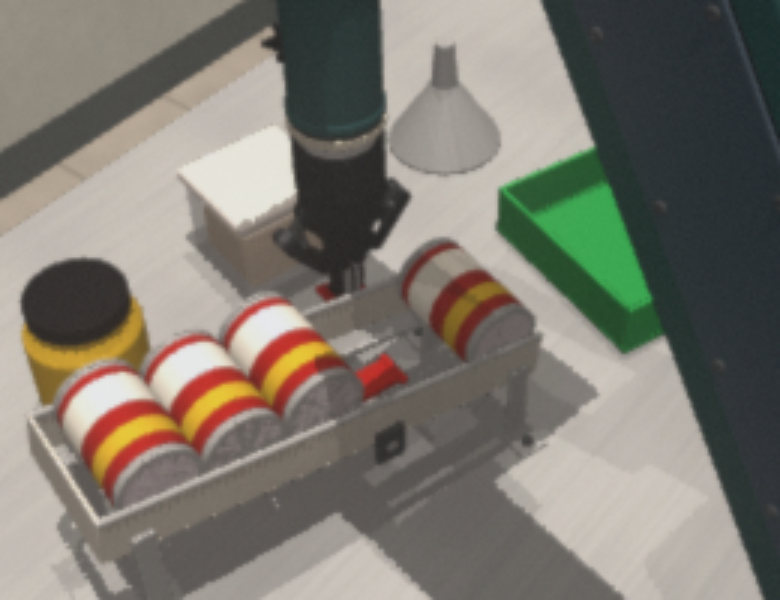

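Exactly one can has rolled to the lip (crop 465,300). The rear nose is up in front of can 2 and the other three cans are held. I'll let the lever up and rise.

play_rows:
  commands:
    - {"hand":0,"tx":0,"ty":0,"tz":-10,"ax":0,"ay":0,"az":0}
    - {"hand":0,"tx":0,"ty":0,"tz":-12,"ax":0,"ay":0,"az":0}
    - {"hand":0,"tx":0,"ty":0,"tz":-12,"ax":0,"ay":0,"az":0}
    - {"hand":0,"tx":0,"ty":0,"tz":-15,"ax":0,"ay":0,"az":0}
    - {"hand":0,"tx":0,"ty":0,"tz":-30,"ax":0,"ay":0,"az":0}
    - {"hand":85,"tx":0,"ty":0,"tz":-30,"ax":0,"ay":0,"az":0}
    - {"hand":85,"tx":0,"ty":0,"tz":-30,"ax":0,"ay":0,"az":0}
    - {"hand":85,"tx":0,"ty":0,"tz":-30,"ax":0,"ay":0,"az":0}
    - {"hand":85,"tx":-30,"ty":0,"tz":0,"ax":0,"ay":0,"az":0}
    - {"hand":85,"tx":-30,"ty":0,"tz":0,"ax":0,"ay":0,"az":0}
    - {"hand":85,"tx":-30,"ty":0,"tz":0,"ax":0,"ay":0,"az":0}
    - {"hand":85,"tx":-18,"ty":20,"tz":0,"ax":0,"ay":0,"az":0}
    - {"hand":85,"tx":0,"ty":20,"tz":0,"ax":0,"ay":0,"az":0}
    - {"hand":85,"tx":0,"ty":0,"tz":0,"ax":0,"ay":0,"az":0}
    - {"hand":85,"tx":0,"ty":0,"tz":0,"ax":0,"ay":0,"az":0}

```text
t: 6.55
ee_pos: [495.6, -15.2, 295.2]
orientation: [[0.958, -0.286, 0.0], [-0.286, -0.958, 0.001], [-0.0, -0.001, -1.0]]
ft_force: [0.3, -0.4, -0.5]
gripper_width: 84.8
gripper_force: 0.0
```

```bash
python3 - <<'E'
from h import *
o=ctrl.get_obs();print(o["t"],o["ee_pos"],o["ft_force"],o["gripper_width"])
c=get_calibration("wrist");print(c)
w=read_camera("wrist");s=read_camera("side")
cv2.imwrite("pics/w4.png",w[:,:,::-1]);cv2.imwrite("pics/s4.png",s[:,:,::-1])
cv2.imwrite("pics/both4.png",np.hstack([cv2.resize(w,(400,300)),cv2.resize(s[120:320,140:400],(390,300))])[:,:,::-1])
np.save("c4.npy",c,allow_pickle=True)
for n,im in(("wrist",w),("side",s)):
    h=cv2.cvtColor(im,cv2.COLOR_RGB2HSV).astype(int);red=((h[...,0]<6)|(h[...,0]>172))&(h[...,1]>150)&(h[...,2]>60)
    for q,st,m in blobs(red,30): print(n,q,st)
lip=np.array([491.1,-12.8,108]);print("lip pred",proj("side",lip),proj("wrist",lip))
E
```

```text
6.55 [495.6 -15.2 295.2] [ 0.3 -0.4 -0.5] 84.80245623269822
{'intrinsics': array([[312.1,   0. , 276.8],
       [  0. , 312.1, 211.5],
       [  0. ,   0. ,   1. ]]), 'world_from_camera': array([[ -0.3,  -0.9,  -0.3, 572.5],
       [ -1. ,   0.3,   0.1, -37.7],
       [ -0. ,   0.3,  -0.9, 365.3],
       [  0. ,   0. ,   0. ,   1. ]])}
wrist [217.6  80.1] [ 141   43  111   70 3403]
wrist [278.2 175. ] [240 167  77  15 801]
wrist [ 89.9 180.6] [   0  168  184   23 2141]
wrist [ 97.  238.1] [   0  192  194   64 4040]
wrist [278.5 229.4] [ 242  215   74   27 1385]
wrist [278.4 265.3] [243 252  71  23 857]
wrist [ 88.8 277.3] [   0  255  192   37 2365]
side [256.2 206.6] [245 198  22  17 156]
side [291.4 217.7] [284 211  19  19  98]
side [244.1 218.8] [238 214  16  13  30]
side [299.1 225.8] [292 219  19  19  79]
side [219.4 228.8] [212 224  19  14  33]
side [254.9 230. ] [246 224  22  16 104]
side [262.7 238.7] [254 233  22  16  82]
side [191.9 239.1] [185 234  18  15  34]
side [230.1 240.4] [220 234  25  17 113]
side [202.7 251.4] [193 244  25  21 128]
side [237.  249.9] [228 244  23  16  87]
side [210.4 260.8] [200 254  26  20 105]
lip pred [293.5 221.4] [276.6 212.2]
```

View pics/both4.png

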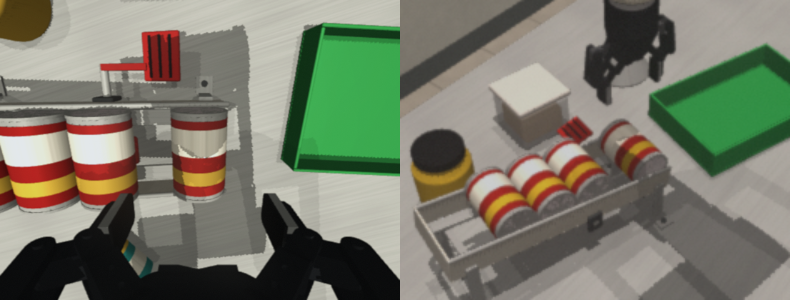

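The left panel (wrist view) shows the released can centred at column 278 between the fingers, with a clear gap to can 2, which is now at the stop. The lever is back up. The can is within 1.5 mm of the predicted lip place, so I'll descend and grasp it.

play_rows:
  commands:
    - {"hand":85,"tx":-5,"ty":0,"tz":20,"ax":0,"ay":0,"az":0}
    - {"hand":85,"tx":0,"ty":0,"tz":30,"ax":0,"ay":0,"az":0}
    - {"hand":85,"tx":0,"ty":0,"tz":25,"ax":0,"ay":0,"az":0}
    - {"hand":85,"tx":0,"ty":0,"tz":20,"ax":0,"ay":0,"az":0}
    - {"hand":85,"tx":0,"ty":0,"tz":15,"ax":0,"ay":0,"az":0}
    - {"hand":85,"tx":0,"ty":0,"tz":15,"ax":0,"ay":0,"az":0}
    - {"hand":85,"tx":0,"ty":0,"tz":10,"ax":0,"ay":0,"az":0}
    - {"hand":85,"tx":0,"ty":0,"tz":0,"ax":0,"ay":0,"az":0}
    - {"hand":85,"tx":0,"ty":0,"tz":0,"ax":0,"ay":0,"az":0}

```text
t: 7.55
ee_pos: [491.2, -13.8, 160.0]
orientation: [[0.959, -0.285, -0.0], [-0.285, -0.959, 0.0], [-0.0, -0.0, -1.0]]
ft_force: [0.1, -0.5, 0.0]
gripper_width: 84.7
gripper_force: 0.0
```

play_rows:
  commands:
    - {"hand":75,"tx":0,"ty":0,"tz":0,"ax":0,"ay":0,"az":0}
    - {"hand":70,"tx":0,"ty":0,"tz":0,"ax":0,"ay":0,"az":0}
    - {"hand":66,"tx":0,"ty":0,"tz":0,"ax":0,"ay":0,"az":0}
    - {"hand":60,"tx":0,"ty":0,"tz":0,"ax":0,"ay":0,"az":0}
    - {"hand":50,"tx":0,"ty":0,"tz":0,"ax":0,"ay":0,"az":0}
    - {"hand":50,"tx":0,"ty":0,"tz":0,"ax":0,"ay":0,"az":0}
    - {"hand":50,"tx":0,"ty":0,"tz":0,"ax":0,"ay":0,"az":0}
  grip_force: 40

```text
t: 8.25
ee_pos: [491.3, -14.3, 160.9]
orientation: [[0.959, -0.285, 0.001], [-0.285, -0.959, -0.0], [0.001, 0.0, -1.0]]
ft_force: [-2.1, -0.9, 7.2]
gripper_width: 64.7
gripper_force: 42.5
```

Gripped at 64.7 mm with 42 N. I'll lift, then check before carrying.

play_rows:
  commands:
    - {"hand":50,"tx":0,"ty":0,"tz":-5,"ax":0,"ay":0,"az":0}
    - {"hand":50,"tx":0,"ty":0,"tz":-10,"ax":0,"ay":0,"az":0}
    - {"hand":50,"tx":0,"ty":0,"tz":-20,"ax":0,"ay":0,"az":0}
    - {"hand":50,"tx":0,"ty":0,"tz":-25,"ax":0,"ay":0,"az":0}
    - {"hand":50,"tx":0,"ty":0,"tz":-25,"ax":0,"ay":0,"az":0}
    - {"hand":50,"tx":0,"ty":0,"tz":-15,"ax":0,"ay":0,"az":0}
    - {"hand":50,"tx":0,"ty":0,"tz":0,"ax":0,"ay":0,"az":0}
    - {"hand":50,"tx":0,"ty":0,"tz":0,"ax":0,"ay":0,"az":0}

```text
t: 9.05
ee_pos: [490.6, -14.0, 260.0]
orientation: [[0.959, -0.285, 0.0], [-0.285, -0.959, 0.0], [0.0, -0.0, -1.0]]
ft_force: [-0.3, -0.4, -3.5]
gripper_width: 65.0
gripper_force: 45.6
```

```bash
python3 - <<'E'
from h import *
o=ctrl.get_obs();print(o["ee_pos"],o["ft_force"],o["gripper_width"])
w=read_camera("wrist");s=read_camera("side")
cv2.imwrite("pics/both5.png",np.hstack([cv2.resize(w,(400,300)),cv2.resize(s[120:320,140:400],(390,300))])[:,:,::-1])
R=o["orientation"];print("to tray mid",R.T@(np.array([446.6,-308,92])-o["ee_pos"]))
E
```

```text
[490.6 -14.  260. ] [-0.3 -0.4 -3.5] 65.01699439643815
to tray mid [ 41.5 294.4 167.9]
```

View pics/both5.png

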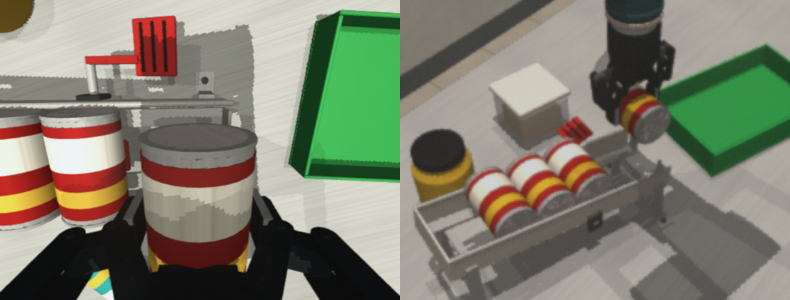

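The can is held level, and three cans remain in the rack at rest. I'll carry it to over the tray and descend most of the way.

play_rows:
  commands:
    - {"hand":50,"tx":3,"ty":20,"tz":0,"ax":0,"ay":0,"az":0}
    - {"hand":50,"tx":5,"ty":32,"tz":0,"ax":0,"ay":0,"az":0}
    - {"hand":50,"tx":5,"ty":40,"tz":0,"ax":0,"ay":0,"az":0}
    - {"hand":50,"tx":6,"ty":40,"tz":0,"ax":0,"ay":0,"az":0}
    - {"hand":50,"tx":6,"ty":40,"tz":0,"ax":0,"ay":0,"az":0}
    - {"hand":50,"tx":6,"ty":40,"tz":0,"ax":0,"ay":0,"az":0}
    - {"hand":50,"tx":5,"ty":40,"tz":0,"ax":0,"ay":0,"az":0}
    - {"hand":50,"tx":5,"ty":28,"tz":0,"ax":0,"ay":0,"az":0}
    - {"hand":50,"tx":0,"ty":14,"tz":10,"ax":0,"ay":0,"az":0}
    - {"hand":50,"tx":0,"ty":0,"tz":25,"ax":0,"ay":0,"az":0}
    - {"hand":50,"tx":0,"ty":0,"tz":30,"ax":0,"ay":0,"az":0}
    - {"hand":50,"tx":0,"ty":0,"tz":30,"ax":0,"ay":0,"az":0}
    - {"hand":50,"tx":0,"ty":0,"tz":25,"ax":0,"ay":0,"az":0}
    - {"hand":50,"tx":0,"ty":0,"tz":20,"ax":0,"ay":0,"az":0}
    - {"hand":50,"tx":0,"ty":0,"tz":10,"ax":0,"ay":0,"az":0}
    - {"hand":50,"tx":0,"ty":0,"tz":5,"ax":0,"ay":0,"az":0}
    - {"hand":50,"tx":0,"ty":0,"tz":0,"ax":0,"ay":0,"az":0}
    - {"hand":50,"tx":0,"ty":0,"tz":0,"ax":0,"ay":0,"az":0}

```text
t: 10.95
ee_pos: [446.9, -307.7, 105.5]
orientation: [[0.959, -0.285, 0.001], [-0.285, -0.959, -0.001], [0.001, 0.0, -1.0]]
ft_force: [0.4, -0.5, -3.8]
gripper_width: 64.9
gripper_force: 45.6
```

```bash
python3 - <<'E'
from h import *
s=read_camera("side");t=read_camera("top")
cv2.imwrite("pics/both6.png",np.hstack([cv2.resize(t[150:330,300:540],(400,300)),cv2.resize(s[120:270,250:450],(400,300))])[:,:,::-1])
E
```

```text
(no output)
```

View pics/both6.png

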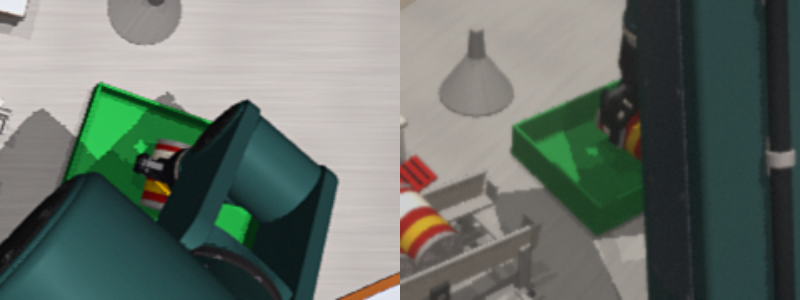

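Both panels show the held can inside the tray's walls, close to its middle. I'll lower it gently onto the floor.

play_rows:
  commands:
    - {"hand":50,"tx":0,"ty":0,"tz":5,"ax":0,"ay":0,"az":0}
    - {"hand":50,"tx":0,"ty":0,"tz":4,"ax":0,"ay":0,"az":0}
    - {"hand":50,"tx":0,"ty":0,"tz":2,"ax":0,"ay":0,"az":0}
    - {"hand":50,"tx":0,"ty":0,"tz":1,"ax":0,"ay":0,"az":0}
    - {"hand":50,"tx":0,"ty":0,"tz":0,"ax":0,"ay":0,"az":0}

```text
t: 11.55
ee_pos: [446.3, -307.5, 92.6]
orientation: [[0.959, -0.285, -0.0], [-0.285, -0.959, 0.0], [-0.001, -0.0, -1.0]]
ft_force: [0.6, 0.2, -2.4]
gripper_width: 64.8
gripper_force: 45.7
```

play_rows:
  commands:
    - {"hand":50,"tx":0,"ty":0,"tz":1,"ax":0,"ay":0,"az":0}
    - {"hand":50,"tx":0,"ty":0,"tz":0,"ax":0,"ay":0,"az":0}

```text
t: 11.75
ee_pos: [446.4, -307.6, 91.9]
orientation: [[0.959, -0.285, -0.0], [-0.285, -0.959, 0.0], [-0.0, -0.0, -1.0]]
ft_force: [0.2, -0.4, -3.4]
gripper_width: 64.9
gripper_force: 45.7
```

play_rows:
  commands:
    - {"hand":50,"tx":0,"ty":0,"tz":1,"ax":0,"ay":0,"az":0}
    - {"hand":50,"tx":0,"ty":0,"tz":0,"ax":0,"ay":0,"az":0}

```text
t: 11.95
ee_pos: [446.5, -307.6, 91.5]
orientation: [[0.959, -0.285, 0.0], [-0.285, -0.959, -0.0], [0.0, 0.0, -1.0]]
ft_force: [-1.2, 1.3, 4.3]
gripper_width: 65.0
gripper_force: 46.6
```

Floor contact: the vertical force went from -3.4 to +4.3 N. I'll open slowly and retreat.

play_rows:
  commands:
    - {"hand":66,"tx":0,"ty":0,"tz":0,"ax":0,"ay":0,"az":0}
    - {"hand":68,"tx":0,"ty":0,"tz":0,"ax":0,"ay":0,"az":0}
    - {"hand":70,"tx":0,"ty":0,"tz":0,"ax":0,"ay":0,"az":0}
    - {"hand":74,"tx":0,"ty":0,"tz":0,"ax":0,"ay":0,"az":0}
    - {"hand":78,"tx":0,"ty":0,"tz":0,"ax":0,"ay":0,"az":0}
    - {"hand":82,"tx":0,"ty":0,"tz":0,"ax":0,"ay":0,"az":0}
    - {"hand":84,"tx":0,"ty":0,"tz":0,"ax":0,"ay":0,"az":0}
    - {"hand":84,"tx":0,"ty":0,"tz":-5,"ax":0,"ay":0,"az":0}
    - {"hand":84,"tx":0,"ty":0,"tz":-15,"ax":0,"ay":0,"az":0}
    - {"hand":84,"tx":0,"ty":0,"tz":-30,"ax":0,"ay":0,"az":0}
    - {"hand":84,"tx":0,"ty":0,"tz":-40,"ax":0,"ay":0,"az":0}
    - {"hand":84,"tx":0,"ty":0,"tz":-40,"ax":0,"ay":0,"az":0}
    - {"hand":84,"tx":0,"ty":0,"tz":-40,"ax":0,"ay":0,"az":0}
    - {"hand":84,"tx":-20,"ty":30,"tz":0,"ax":0,"ay":0,"az":0}
    - {"hand":84,"tx":-20,"ty":30,"tz":0,"ax":0,"ay":0,"az":0}
    - {"hand":84,"tx":-20,"ty":30,"tz":0,"ax":0,"ay":0,"az":0}
    - {"hand":84,"tx":0,"ty":0,"tz":0,"ax":0,"ay":0,"az":0}
    - {"hand":84,"tx":0,"ty":0,"tz":0,"ax":0,"ay":0,"az":0}

```text
t: 13.75
ee_pos: [362.8, -377.0, 261.2]
orientation: [[0.958, -0.287, 0.0], [-0.287, -0.958, 0.0], [0.0, -0.0, -1.0]]
ft_force: [-0.9, 0.2, 0.8]
gripper_width: 83.9
gripper_force: 0.0
```

```bash
python3 - <<'E'
from h import *
s=read_camera("wrist");t=read_camera("top")
cv2.imwrite("pics/both7.png",np.hstack([cv2.resize(t,(400,300)),cv2.resize(s,(400,300))])[:,:,::-1])
E
```

```text
(no output)
```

View pics/both7.png

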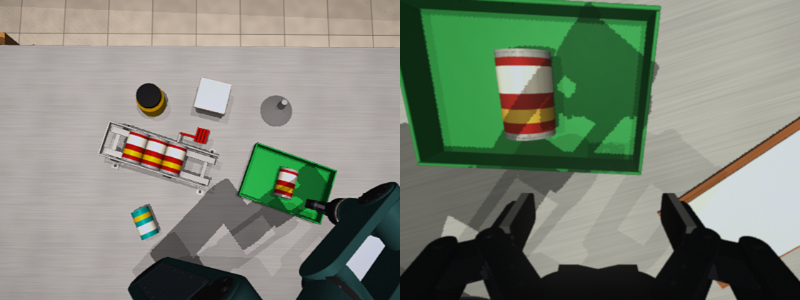

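The can lies on its side in the tray's middle (left panel, 288,182). Three cans are queued in the rack, the bystanders have not moved and the gripper is clear. I'll hand in.

```bash
python3 - <<'E'
from rig import job_done
print(job_done())
E
```

```text
the job is handed in; nothing more can be done
None
```

The job is handed in at about 14 s: one can was released and laid on its side on the floor of the green tray, the other three are still in the rack with the next at the stop, and the tub, lidded box and funnel were not touched.

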